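# Throw the bench isolator to on

## Task

The locking isolator on the workbench is off. Pull its sprung T-handle out of the off notch, throw the lever over to the on side (the end of the foot with the straight rib) and leave the handle dropped fully home in the on notch; where exactly that notch lies is not marked, so feel for the spot where it drops in. Do not push the things lying round it about, and let go of everything when you are done.

Things in the scene. Friction and masses are not known exactly. Their poses are not given: they have to be found in the camera images.
- isolator_pivot (a point): centre of the isolator's hinge, 52 mm above the table, between two round grey cheeks (92 mm across, 98 mm high, 44 mm over their outsides) on a grey foot 136 x 72 x 10 mm fixed to the bench. x points to the ON end of the foot (straight rib; the OFF end has a round boss), y along the hinge axis, z up. The lever swings in this x-z plane.
- handle (a point): centre of the black T-handle on the lever: a round bar 20 mm thick, 44 mm long, lying along the hinge axis (y), 95 mm from the hinge centre when home, up to 108 mm when pulled out. Its z points along the lever, away from the hinge. Below it a steel sleeve 11 mm thick runs down the lever. It can be pinched from above across its flat ends and may turn between the fingers.
- lever (a joint): angle of the lever, rad: 0 upright, negative leaning to the OFF end (off notch at -0.52), positive to the ON end. The on notch lies anywhere from 0.38 to 0.70, different each time; end stops at -0.62 and 0.84. Unlocked, the lever stays where it is left (light friction).
- sleeve (a joint): how far the T-handle is pulled out along the lever, m: 0 home in a notch, 0.013 at the stop; its spring pulls back with 6 to 8 N. Pulled out 8 mm or more it is free of the notch. Let go between notches, its square dog rides on a land (about 0.007), drops home by itself when the lever is pushed over a notch (3 mm play at the dog, 42 mm from the hinge) and then stops the lever dead.
- film_tub_mid (a point): middle of a small dark tub with a grey lid, 34 x 34 x 37 mm, a bystander
- tape_measure_mid (a point): middle of a pocket tape measure lying on its side, 61 x 72 x 31 mm, a bystander
- reel_blue_mid (a point): middle of a flat blue thread reel, 62 x 62 x 12 mm, a bystander
Not all that is in view belongs to the job. Of the things like the part that bears isolator_pivot, leave any that is orange; of the rest the larger one is meant.

How it is judged:
At the end, for the whole second after the job is handed in: The lever leans to the on side (more than 0.33 rad past upright) with the T-handle dropped home in the on notch (less than 2 mm pulled out), at rest (value of joint lever above 0.33 rad and value of joint sleeve below 0.002 m and velocity of joint lever between -0.05 and 0.05 rad/s); the robot touches nothing.
It fails at once if the tub, the tape measure or the reel is shifted by more than 25 mm (distance of any of film_tub_mid, tape_measure_mid, reel_blue_mid from where it was at the start of the episode above 0.025 m).
It also fails if it takes over 43 s, if anything falls off the work surface, if the arm or the gripper's body presses on something with over 40 N, if the wrist force passes 120 N, or if a joint passes its speed limit or range.

## Robot

A 7-joint arm with a two-finger parallel gripper is mounted at the origin on a cart in front of the work surface, level with it; the furniture and walls round the work are solid. World frame = base frame: x ahead of the robot, y to its left, z up, the work surface at z = 0. Lengths are in m, angles in rad, forces in N, time in s.
With the tool pointing down it reaches from about 0.4 to 0.85 m from the base axis. Payload 10.4 kg.
Tool frame: the origin (TCP) lies between the finger pads; the fingertips stand 19 mm ahead of it and the grasp point (between the pads) is the TCP; z points along the fingers, y is the direction in which the jaws open and shut (so a half turn about z gives the same grasp; the last joint's range is limited). The gripper opens to 85 mm and grips with 20 to 120 N. Pads are 22 mm wide; open, the fingers measure 114 mm over their backs; the gripper's body (76 mm by 85 mm) begins 54 mm behind the grasp point. The pads swing forward as they close: fully open they stand 13 mm farther back than shut.
Start: joints at [1.146, 0.332, -0.065, 1.46, 0.022, 1.35, -0.088], TCP at [0.244, -0.575, 0.25] pointing down, gripper open.
Joint ranges: [-2.6, 2.6], [-0.5, 2.12], [-1.47, 1.34], [0.16, 2.42], [-1.27, 4.41], [0.06, 2.06], [-2.6, 2.6]. Speed limits (rad/s): [2.22, 2.22, 2.79, 2.79, 3.14, 3.14, 3.14].

## Interface

Orientations are given as a unit quaternion [x, y, z, w].
In Python, from workcell import manip gives the robot as it stands.
- The arm moves only by the shell command python3 -m jog 'ROWS' [FORCE]. ROWS is JSON, a list of rows, each an object with "offset": the shift along the tool's x, y, z as a fraction of full scale, a list of three; "rotation": the turn, a rotation vector about the tool's x, y, z as a fraction of full scale, a list of three; "fingers": the opening, from -1 (shut) to 1 (fully open), so that 0 is half open. A call has 1 to 8 rows; each row shifts and turns the commanded pose from where the row before left it, along the tool's axes as they then stand; what a row does not reach is not made up. Full scale, the value 1, is 0.15 m for a shift and 2 rad for a turn. A row lasts 1/8 s, in which the tool goes at most 62.5 mm and 10.7 degrees, less where a joint would pass 70% of its speed; a pose out of reach is approached as far as the arm can. A call with a number of a shift or a turn outside -1 to 1 is refused whole. A call with a gripper value outside its range is refused whole. The fingers move at their own pace and stop on an object; FORCE is the grip in N (left out, the last holds). Time passes only in rows, so rows that do not move let the fingers close. It gives the time, the measured TCP pose, the force and the opening at its end, in the units of the state.
- manip.get_obs(): the state, without advancing time (a new reading comes with each control period).
- manip.camera(name): name is "side" or "top"; returns the picture (384x512x3 uint8, red, green, blue); there is no depth.
- manip.camera_info(name): a dict with "mtx" (3x3 intrinsics, pixels), "xyz" and "rotation" of the camera in the world. Camera axes: x right, y down, z forward; pixel columns grow to the right and rows downward; lengths in m; the calibration is good to about 2 mm. A picture is of the moment at which its call begins. camera_info takes no time and is no camera call.
- manip.hand_in(): hands the job in, once; it reports no verdict.
Trained networks look in the newest picture that a camera, given by its name, has taken for a name from the list of things; names that differ only in an ending like _2 or _b are one class to them, and where a whole thing is asked for, a point or a joint stands for the part that bears it (a point fixed in the world has none). Each returns a list of dicts, best first, with "conf" (0 to 1); they miss things now and then, are a little off and sometimes report something else, mostly with a low value. They report only what shows in the picture. A call takes as long as a camera call. They do not tell look-alikes from the thing itself.
- manip.recognise(camera, query): "bbox" ([left, top, right, bottom] in pixels, round what is visible of it).
The state is a dict: "clock": time; "joint_pos": joint angles; "joint_velocities": joint speeds; "tau": joint torques, N m; "position": TCP position; "ee_rot": TCP orientation; "ft_force": force on the tool from outside, world axes, zero at the start; "torque": the same for the moment, N m; "grip_width": opening from 0.0 (shut) to 1.0 (fully open).
Only numpy, scipy, OpenCV 4.12 (cv2) and the standard library are available. Lean on these libraries where they do the work, as an engineer would, in place of code of your own. Each camera call takes 0.05 s, during which the arm holds its last target. There are 200 camera calls.

## Working session

There is one attempt and no reset: what is moved stays moved. The work goes in short steps, Python scripts to look and compute and a shell command to move; the robot and the scene stay as the last step left them, time stands still between calls to the robot, and variables do not carry over. Pictures are saved under pics/ and viewed, about 8 in all and at most 12, crops included, and the job is handed in when it is done.

```bash
mkdir -p pics; python3 - <<'E'
from workcell import manip
import cv2,json
for c in("top","side"):
    im=manip.camera(c);cv2.imwrite(f"pics/{c}0.png",im[:,:,::-1])
    i=manip.camera_info(c);print(c,{k:(v.tolist() if hasattr(v,'tolist') else v) for k,v in i.items()})
    for q in("isolator_pivot","handle","film_tub_mid","tape_measure_mid","reel_blue_mid"):
        print(q,[( [round(float(x)) for x in d["bbox"]],round(d["conf"],2)) for d in manip.recognise(c,q)])
o=manip.get_obs();print(o)
E
```

```text
top {'mtx': [[411.07731046558035, 0.0, 255.04516736451458], [0.0, 411.07731046558035, 196.6155783773903], [0.0, 0.0, 1.0]], 'xyz': [0.4962687534466356, 0.02599619560750275, 1.1004810772347904], 'rotation': [0.7064634546043155, -0.7053723504266051, 0.034360761370653595, -0.046675182272936794]}
isolator_pivot [([218, 196, 271, 252], 0.88), ([299, 218, 355, 264], 0.8), ([172, 232, 201, 270], 0.63)]
handle [([247, 224, 269, 244], 0.6), ([333, 230, 344, 244], 0.56), ([176, 248, 182, 255], 0.41)]
film_tub_mid [([202, 183, 225, 206], 0.4)]
tape_measure_mid [([259, 166, 284, 193], 0.96)]
reel_blue_mid [([202, 183, 226, 204], 0.69)]
side {'mtx': [[454.60553538329185, 0.0, 253.88372189384614], [0.0, 454.60553538329185, 195.49236445184496], [0.0, 0.0, 1.0]], 'xyz': [0.22253694733571086, 0.6918301173392492, 0.7570192832741509], 'rotation': [-0.22822154990970833, 0.8811418850288933, -0.3984611241086274, 0.11283897898611256]}
isolator_pivot [([237, 266, 290, 323], 0.89), ([298, 143, 355, 212], 0.73), ([233, 182, 301, 261], 0.67)]
handle [([276, 185, 297, 216], 0.64), ([257, 267, 265, 292], 0.62), 
[... 164 characters left out ...]
]
{'clock': 0.6, 'joint_pos': array([ 1.14640776,  0.33218156, -0.06472906,  1.46010306,  0.02154247,
        1.34990903, -0.08849536]), 'joint_velocities': array([ 0.00246841,  0.00148628, -0.00046807, -0.00050183, -0.00111805,
       -0.00017321,  0.00191645]), 'tau': array([-6.49185713e-04, -6.24945116e+01,  4.85620543e-02, -3.91693282e+01,
        1.63458934e-02,  1.88175713e-03, -2.29521004e-05]), 'position': array([ 0.24446939, -0.57521815,  0.25034763]), 'ee_rot': array([9.79886241e-01, 1.99556888e-01, 4.99034748e-05, 3.45391004e-05]), 'ft_force': array([-0.13408096,  0.15078994,  0.43953148]), 'torque': array([-0.00073227, -0.03289563,  0.07812219]), 'grip_width': 0.9982939190702865}
```

View pics/top0.png

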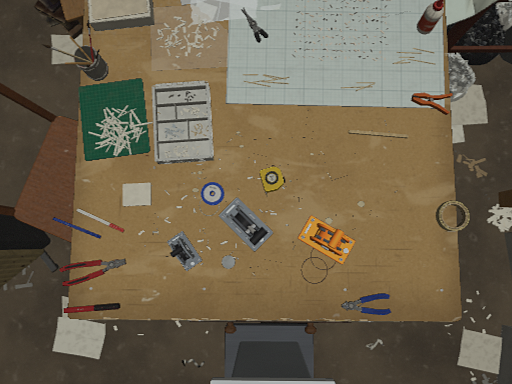

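View pics/side0.png

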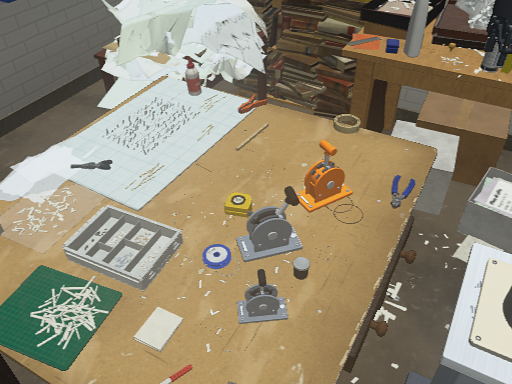

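The top view shows three isolators: a large grey one at about (245,224), a small grey one at (184,251) and an orange one at (326,240). The large grey one fits, since it isn't orange and is the larger of the other two. The tub is at about (228,262), the reel at (212,194) and the tape at (271,179). I'll confirm in one crop and compute geometry.

```bash
cat > h.py <<'E'
import numpy as np,cv2
from workcell import manip
from scipy.spatial.transform import Rotation as R
def cam(c):
    i=manip.camera_info(c);r=np.array(i["rotation"]);
    M=R.from_quat(r).as_matrix() if r.shape==(4,) else r
    return np.array(i["mtx"]),np.array(i["xyz"]),M
def proj(c,P):
    K,t,M=cam(c);p=(np.atleast_2d(P)-t)@M@K.T;return p[:,:2]/p[:,2:]
def ray(c,u,v,z):
    K,t,M=cam(c);d=M@np.linalg.solve(K,[u,v,1]);return t+d*(z-t[2])/d[2]
E
python3 - <<'E'
from h import *
a=cv2.imread("pics/top0.png")[180:280,195:285];b=cv2.imread("pics/side0.png")[175:285,215:325]
a=cv2.resize(a,(396,440),interpolation=2);b=cv2.resize(b,(400,440)[::1],interpolation=2)
a=cv2.resize(cv2.imread("pics/top0.png")[180:280,195:285],None,fx=4.4,fy=4.4,interpolation=2)
b=cv2.resize(cv2.imread("pics/side0.png")[175:285,215:315],None,fx=4,fy=4,interpolation=2)
cv2.imwrite("pics/crop0.png",np.hstack([a,b]));print(a.shape,b.shape)
E
```

```text
(440, 396, 3) (440, 400, 3)
```

View pics/crop0.png

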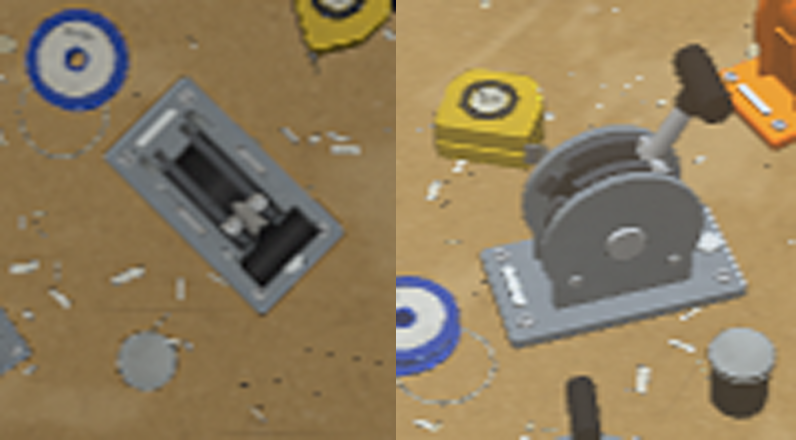

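The large grey isolator is confirmed: the straight rib (ON) is at crop (155,128) on the upper-left end. The lever leans to the lower-right OFF end, with its T-bar at crop (280,248). Now the geometry.

```bash
python3 - <<'E'
from h import *
px=lambda x,y:(195+x/4.4-.4,180+y/4.4-.4)
C=np.array([ray("top",*px(*p),.010) for p in [(107,157),(185,77),(343,233),(262,313)]])
print("edges",[np.linalg.norm(C[i]-C[i-1]).round(4) for i in range(4)])
c=C.mean(0);x=((C[0]+C[1])-(C[2]+C[3]))[:2];x/=np.linalg.norm(x);print("centre",c,"xdir",x,np.arctan2(x[1],x[0]))
h=ray("top",*px(280,248),.1345);print("handle seen",h)
x3=np.array([x[0],x[1],0]);p=np.array([c[0],c[1],.052])
for a in(-.52,):print("handle pred",p+.095*(np.sin(a)*x3+np.cos(a)*np.array([0,0,1])))
y3=np.cross([0,0,1],x3)
hp=p+.095*(np.sin(-.52)*x3+np.cos(.52)*np.array([0,0,1]))
print("side proj pivot axis near/far, handle",proj("side",[p+.022*y3,p-.022*y3,hp]),"seen handle side",215+305/4, 175+83/4,"hinge boss",215+(627-396)/4,175+243/4)
print("foot corners side",(proj("side",C)-[215,175])*4+[396,0])
for n,q,z in(("tub",(147,361),.037),("reel",(77,60),.012)):print(n,ray("top",*px(*q),z))
print("tape",ray("top",271.5,179.5,.031))
E
```

```text
edges [np.float64(0.1324), np.float64(0.0676), np.float64(0.1343), np.float64(0.0681)]
centre [0.54929329 0.07035137 0.01      ] xdir [0.70298458 0.71120509] 0.7912109755418778
handle seen [0.51485519 0.03528757 0.1345    ]
handle pred [0.51610988 0.03677992 0.13444282]
side proj pivot axis near/far, handle [[272.24548492 234.51610961]
 [266.2433568  220.80171212]
 [291.04539934 194.89678169]] seen handle side 291.25 195.75 hinge boss 272.75 235.75
foot corners side [[513.8796104  332.94384754]
 [481.54046731 246.40970772]
 [705.2876636  197.75088548]
 [744.82403643 281.01166717]]
tub [0.45108102 0.11352507 0.037     ]
reel [0.63065912 0.15998595 0.012     ]
tape [0.66477637 0.00164283 0.031     ]
```

The predicted handle and hinge match both cameras to about 1–2 mm, so I can move. First I need the yaw and offsets.

```bash
cat >> h.py <<'E'
P=np.array([.549,.070,.052]);X=np.array([np.cos(.79),np.sin(.79),0]);Y=np.array([-X[1],X[0],0]);Z=np.array([0,0,1.])
def hp(a,r):return P+r*(np.sin(a)*X+np.cos(a)*Z)
def tgt():
    o=manip.get_obs();return o,np.array(o["position"]),R.from_quat(o["ee_rot"])
def togo(T):
    o,p,r=tgt();d=r.inv().apply(np.array(T)-p);return (d/.15).round(4)
def st():
    o,p,r=tgt();d=p-P
    print("t",round(o["clock"],2),"xi,eta,z rel pivot",(np.array([d@X,d@Y,d[2]])*1e3).round(1),"F(x,y,z)",np.array([o["ft_force"]@X,o["ft_force"]@Y,o["ft_force"][2]]).round(1),"w",round(o["grip_width"],3))
E
python3 - <<'E'
from h import *
o,p,r=tgt();M=r.as_matrix();print(M.round(3))
best=[]
for s in(1,-1):
    y=s*Y;z=-Z;x=np.cross(y,z);D=R.from_matrix(np.c_[x,y,z]);print(s,"rotvec",(r.inv()*D).as_rotvec().round(3), "joint7",o["joint_pos"][6])
    T=hp(-.52,.095)+[0,0,.1];print("off after rot",(D.inv().apply(T-p)/.15).round(3))
E
```

```text
[[ 0.92   0.391  0.   ]
 [ 0.391 -0.92  -0.   ]
 [ 0.     0.    -1.   ]]
1 rotvec [-0.    -0.     2.753] joint7 -0.08849536119728911
off after rot [-4.17   1.585  0.106]
-1 rotvec [ 0.    -0.    -0.388] joint7 -0.08849536119728911
off after rot [ 4.17  -1.585  0.106]
```

```bash
python3 -m jog '[{"offset":[0,0,0],"rotation":[0,0,-0.065],"fingers":1},{"offset":[0,0,0],"rotation":[0,0,-0.065],"fingers":1},{"offset":[0,0,0],"rotation":[0,0,-0.064],"fingers":1},{"offset":[0.32,-0.12,0],"rotation":[0,0,0],"fingers":1},{"offset":[0.32,-0.12,0],"rotation":[0,0,0],"fingers":1},{"offset":[0.32,-0.12,0],"rotation":[0,0,0],"fingers":1},{"offset":[0.32,-0.12,0],"rotation":[0,0,0],"fingers":1},{"offset":[0.32,-0.12,0],"rotation":[0,0,0],"fingers":1}]' 60
python3 -m jog '[{"offset":[0.32,-0.12,0],"rotation":[0,0,0],"fingers":1},{"offset":[0.32,-0.12,0],"rotation":[0,0,0],"fingers":1},{"offset":[0.32,-0.12,0],"rotation":[0,0,0],"fingers":1},{"offset":[0.32,-0.12,0],"rotation":[0,0,0],"fingers":1},{"offset":[0.32,-0.12,0],"rotation":[0,0,0],"fingers":1},{"offset":[0.32,-0.12,0],"rotation":[0,0,0],"fingers":1},{"offset":[0,0,0],"rotation":[0,0,0],"fingers":1}]'
python3 -c "
from h import *
st();print(togo(hp(-.52,.095)));print(tgt()[2].as_matrix().round(3),X)"
```

```text
clock: 1.6
position: [0.35, -0.3399, 0.2506]
ee_rot: [0.923, 0.385, 0.0, 0.0]
ft_force: [1.7, -0.7, 1.1]
grip_width: 0.998
clock: 2.48
position: [0.4766, -0.0567, 0.2506]
ee_rot: [0.922, 0.388, 0.001, -0.0]
ft_force: [-0.1, -1.2, -0.0]
grip_width: 0.999
t 2.48 xi,eta,z rel pivot [-141.   -37.7  198.6] F(x,y,z) [-1.  -0.8 -0. ] w 0.999
[ 0.6256 -0.2474  0.7755]
[[ 0.699  0.715  0.001]
 [ 0.715 -0.699  0.001]
 [ 0.001  0.    -1.   ]] [0.70384532 0.71035327 0.        ]
```

```bash
python3 -m jog '[{"offset":[0.313,-0.124,0],"rotation":[0,0,0],"fingers":1},{"offset":[0.313,-0.124,0],"rotation":[0,0,0],"fingers":1},{"offset":[0,0,0.3],"rotation":[0,0,0],"fingers":1},{"offset":[0,0,0.3],"rotation":[0,0,0],"fingers":1},{"offset":[0,0,0.19],"rotation":[0,0,0],"fingers":1},{"offset":[0,0,0],"rotation":[0,0,0],"fingers":1},{"offset":[0,0,0],"rotation":[0,0,0],"fingers":1}]'
python3 -c "
from h import *
st();print(togo(hp(-.52,.095)))
T=cv2.resize(manip.camera('top')[180:280,195:285],None,fx=4.4,fy=4.4)
S=cv2.resize(manip.camera('side')[145:255,215:315],None,fx=4,fy=4)
cv2.imwrite('pics/a1.png',np.hstack([T,S])[:,:,::-1])"
```

```text
clock: 3.35
position: [0.516, 0.0318, 0.1332]
ee_rot: [0.923, 0.384, 0.001, 0.0]
ft_force: [0.8, 0.3, 0.9]
grip_width: 0.995
t 3.35 xi,eta,z rel pivot [-50.4  -3.4  81.2] F(x,y,z) [ 0.7 -0.4  0.9] w 0.995
[ 0.0213 -0.0229 -0.0086]
```

View pics/a1.png

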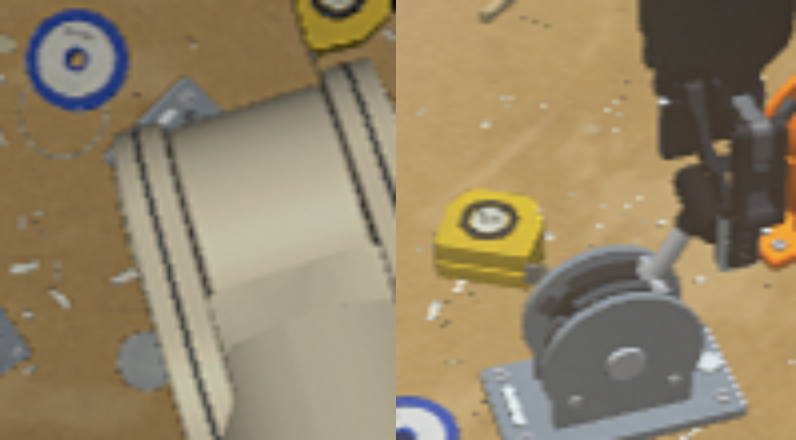

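The side crop shows the open fingers straddling the bar, a few mm to its OFF side, which agrees with the numbers. I'll correct by 3 mm in x and y, go slightly down and close.

```bash
python3 -m jog '[{"offset":[0.02,-0.023,0.015],"rotation":[0,0,0],"fingers":1},{"offset":[0,0,0],"rotation":[0,0,0],"fingers":-0.3},{"offset":[0,0,0],"rotation":[0,0,0],"fingers":-0.3},{"offset":[0,0,0],"rotation":[0,0,0],"fingers":-0.3},{"offset":[0,0,0],"rotation":[0,0,0],"fingers":-0.3},{"offset":[0,0,0],"rotation":[0,0,0],"fingers":-0.3}]' 60
python3 -c "
from h import *
st()"
```

```text
clock: 4.2
position: [0.5154, 0.0359, 0.13]
ee_rot: [0.923, 0.384, 0.0, 0.001]
ft_force: [1.3, -4.3, 6.3]
grip_width: 0.505
t 4.2 xi,eta,z rel pivot [-47.9  -0.1  78. ] F(x,y,z) [-2.1 -3.9  6.3] w 0.505
```

```bash
python3 -m jog '[{"offset":[-0.018,0,-0.032],"rotation":[0,0,0],"fingers":-0.3},{"offset":[-0.018,0,-0.032],"rotation":[0,0,0],"fingers":-0.3},{"offset":[0,0,0],"rotation":[0,0,0],"fingers":-0.3}]'
python3 - <<'E'
from h import *
st()
o,p,r=tgt();d=p-P;xi,z=d@X*1e3,d[2]*1e3
# plan: arc rotation of the TCP about pivot, keeping TCP offset from the handle vertical const
h0=hp(-.52,.106)-P;off=np.array([xi-h0@X*1e3,z-h0[2]*1e3]);print("TCP-handle",off)
a=np.linspace(-.52,.26,13)
q=106*np.c_[np.sin(a),np.cos(a)];d=np.diff(q,axis=0);print(np.c_[a[1:],d/150*[1,-1]].round(3))
E
```

```text
clock: 4.58
position: [0.5116, 0.0323, 0.139]
ee_rot: [0.923, 0.384, 0.001, 0.0]
ft_force: [7.6, -2.1, -7.5]
grip_width: 0.501
t 4.58 xi,eta,z rel pivot [-53.1   0.   87. ] F(x,y,z) [ 3.8 -6.9 -7.5] w 0.501
TCP-handle [-0.40760421 -5.02524687]
[[-0.455  0.041 -0.022]
 [-0.39   0.042 -0.019]
 [-0.325  0.043 -0.016]
 [-0.26   0.044 -0.013]
 [-0.195  0.045 -0.01 ]
 [-0.13   0.045 -0.007]
 [-0.065  0.046 -0.004]
 [ 0.     0.046 -0.001]
 [ 0.065  0.046  0.001]
 [ 0.13   0.046  0.004]
 [ 0.195  0.045  0.007]
 [ 0.26   0.045  0.01 ]]
```

```bash
python3 -m jog '[{"offset":[0.041,0,-0.022],"rotation":[0,0,0],"fingers":-0.3},{"offset":[0.042,0,-0.019],"rotation":[0,0,0],"fingers":-0.3},{"offset":[0.043,0,-0.016],"rotation":[0,0,0],"fingers":-0.3},{"offset":[0,0,0],"rotation":[0,0,0],"fingers":-0.3}]'
python3 -c "
from h import *
st()"
```

```text
clock: 5.08
position: [0.5238, 0.0446, 0.1463]
ee_rot: [0.923, 0.384, -0.001, 0.0]
ft_force: [3.9, -6.9, -9.1]
grip_width: 0.509
t 5.08 xi,eta,z rel pivot [-35.8   0.   94.3] F(x,y,z) [-2.1 -7.6 -9.1] w 0.509
```

Unlocked, with a side force of only 2 N. Carrying on.

```bash
python3 -m jog '[{"offset":[0.044,0,-0.014],"rotation":[0,0,0],"fingers":-0.3},{"offset":[0.045,0,-0.01],"rotation":[0,0,0],"fingers":-0.3},{"offset":[0.045,0,-0.007],"rotation":[0,0,0],"fingers":-0.3},{"offset":[0.046,0,-0.004],"rotation":[0,0,0],"fingers":-0.3},{"offset":[0.046,0,-0.001],"rotation":[0,0,0],"fingers":-0.3},{"offset":[0.046,0,0.001],"rotation":[0,0,0],"fingers":-0.3},{"offset":[0.046,0,0.004],"rotation":[0,0,0],"fingers":-0.3},{"offset":[0,0,0],"rotation":[0,0,0],"fingers":-0.3}]'
python3 -c "
from h import *
st()"
```

```text
clock: 6.08
position: [0.5575, 0.0785, 0.1516]
ee_rot: [0.923, 0.384, -0.001, 0.001]
ft_force: [0.2, -6.3, -1.2]
grip_width: 0.504
t 6.08 xi,eta,z rel pivot [12.  -0.1 99.6] F(x,y,z) [-4.3 -4.5 -1.2] w 0.504
```

```bash
python3 -m jog '[{"offset":[0.046,0,0.006],"rotation":[0,0,0],"fingers":-0.3},{"offset":[0.045,0,0.009],"rotation":[0,0,0],"fingers":-0.3},{"offset":[0,0,0],"rotation":[0,0,0],"fingers":-0.3},{"offset":[0,0,0],"rotation":[0,0,0],"fingers":0.6},{"offset":[0,0,0],"rotation":[0,0,0],"fingers":0.6},{"offset":[0,0,0],"rotation":[0,0,0],"fingers":0.6}]'
python3 -c "
from h import *
st()
S=manip.camera('side')[110:260,190:340];cv2.imwrite('pics/a2.png',cv2.resize(S,None,fx=4,fy=4)[:,:,::-1])
for a in(.2,.25,.3):print(a,((proj('side',hp(a,.102))-[190,110])*4).round())"
```

```text
clock: 6.82
position: [0.5675, 0.0902, 0.1501]
ee_rot: [0.923, 0.385, 0.0, -0.0]
ft_force: [-0.1, 0.3, -0.5]
grip_width: 0.801
t 6.83 xi,eta,z rel pivot [27.3  1.1 98.1] F(x,y,z) [ 0.1  0.3 -0.5] w 0.801
0.2 [[280. 339.]]
0.25 [[271. 342.]]
0.3 [[262. 346.]]
```

View pics/a2.png

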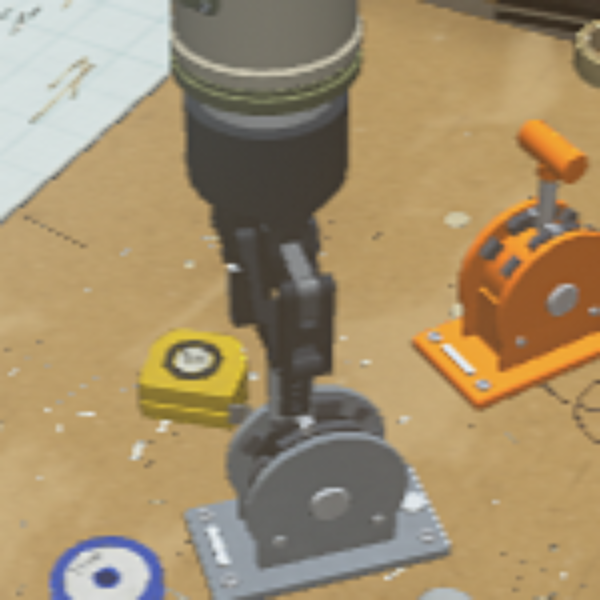

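```bash
python3 -m jog '[{"offset":[0,0,-0.2],"rotation":[0,0,0],"fingers":0.6},{"offset":[0,0,-0.2],"rotation":[0,0,0],"fingers":0.6},{"offset":[-0.26,0,0],"rotation":[0,0,0],"fingers":-1},{"offset":[0,0,0],"rotation":[0,0,0],"fingers":-1},{"offset":[0,0,0],"rotation":[0,0,0],"fingers":-1},{"offset":[0,0,0],"rotation":[0,0,0],"fingers":-1},{"offset":[0,0,0],"rotation":[0,0,0],"fingers":-1}]'
python3 -c "
from h import *
st()
S=manip.camera('side')[110:260,190:340];cv2.imwrite('pics/a3.png',cv2.resize(S,None,fx=4,fy=4)[:,:,::-1])
for a in(.2,.25,.3):print(a,((proj('side',hp(a,.102))-[190,110])*4).round())"
```

```text
clock: 7.75
position: [0.5403, 0.0627, 0.2099]
ee_rot: [0.923, 0.385, -0.0, -0.0]
ft_force: [0.3, 0.1, -0.1]
grip_width: 0.002
t 7.75 xi,eta,z rel pivot [-11.4   1.  157.9] F(x,y,z) [ 0.3 -0.2 -0.1] w 0.002
0.2 [[280. 339.]]
0.25 [[271. 342.]]
0.3 [[262. 346.]]
```

View pics/a3.png

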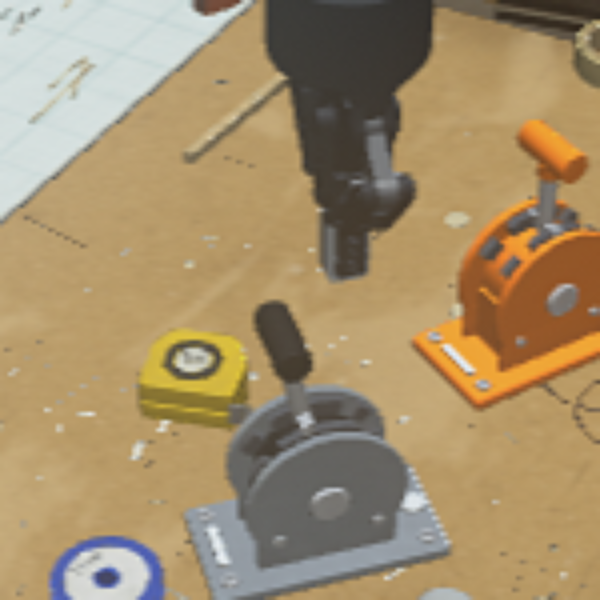

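The handle is at about (283,340) in this crop, so the lever is at roughly 0.2 rad, riding on the land. The shut fingers are clear behind it. I'll lower them and start pushing.

```bash
python3 -m jog '[{"offset":[0,0,0.16],"rotation":[0,0,0],"fingers":-1},{"offset":[0,0,0.15],"rotation":[0,0,0],"fingers":-1},{"offset":[0.03,0,0],"rotation":[0,0,0],"fingers":-1},{"offset":[0.03,0,0.004],"rotation":[0,0,0],"fingers":-1},{"offset":[0.03,0,0.006],"rotation":[0,0,0],"fingers":-1},{"offset":[0.03,0,0.008],"rotation":[0,0,0],"fingers":-1}]'
python3 -c "
from h import *
st()"
python3 -m jog '[{"offset":[0.03,0,0.008],"rotation":[0,0,0],"fingers":-1},{"offset":[0.03,0,0.009],"rotation":[0,0,0],"fingers":-1}]'
python3 -c "
from h import *
st()"
```

```text
clock: 8.55
position: [0.5532, 0.0749, 0.1615]
ee_rot: [0.923, 0.385, 0.0, 0.0]
ft_force: [-1.9, -1.8, 2.3]
grip_width: -0.001
t 8.55 xi,eta,z rel pivot [  6.5   0.4 109.5] F(x,y,z) [-2.6  0.1  2.3] w -0.001
clock: 8.8
position: [0.5594, 0.0814, 0.1583]
ee_rot: [0.923, 0.385, 0.0, 0.0]
ft_force: [-2.1, -2.0, 0.4]
grip_width: -0.004
t 8.8 xi,eta,z rel pivot [ 15.4   0.7 106.3] F(x,y,z) [-2.9  0.   0.4] w -0.004
```

Contact at about 3 N. The lever is near 0.36 rad, so I'll feel forward slowly from here.

```bash
S='from h import *
st()'
python3 -m jog '[{"offset":[0.016,0,0.006],"rotation":[0,0,0],"fingers":-1},{"offset":[0.016,0,0.006],"rotation":[0,0,0],"fingers":-1}]' >/dev/null; python3 -c "$S"
python3 -m jog '[{"offset":[0.016,0,0.007],"rotation":[0,0,0],"fingers":-1},{"offset":[0.016,0,0.007],"rotation":[0,0,0],"fingers":-1}]' >/dev/null; python3 -c "$S"
```

```text
t 9.05 xi,eta,z rel pivot [ 20.    0.7 104.4] F(x,y,z) [-2.3  0.1  1.8] w 0.0
t 9.3 xi,eta,z rel pivot [ 24.8   0.7 102.4] F(x,y,z) [-1.7 -0.4  1.2] w 0.001
```

```bash
S='from h import *
st()'
python3 -m jog '[{"offset":[0.016,0,0.008],"rotation":[0,0,0],"fingers":-1},{"offset":[0.016,0,0.008],"rotation":[0,0,0],"fingers":-1}]' >/dev/null; python3 -c "$S"
```

```text
t 9.55 xi,eta,z rel pivot [ 29.7   0.7 100. ] F(x,y,z) [-1.3  0.7  1.9] w -0.0
```

```bash
S='from h import *
st()'
python3 -m jog '[{"offset":[0.016,0,0.009],"rotation":[0,0,0],"fingers":-1},{"offset":[0.016,0,0.009],"rotation":[0,0,0],"fingers":-1}]' >/dev/null; python3 -c "$S"
```

```text
t 9.8 xi,eta,z rel pivot [34.5  0.7 97.2] F(x,y,z) [-1.3 -0.   1.4] w 0.003
```

```bash
S='from h import *
st()'
python3 -m jog '[{"offset":[0.016,0,0.011],"rotation":[0,0,0],"fingers":-1},{"offset":[0.016,0,0.011],"rotation":[0,0,0],"fingers":-1}]' >/dev/null; python3 -c "$S"
```

```text
t 10.05 xi,eta,z rel pivot [39.3  0.7 94. ] F(x,y,z) [-1.1 -0.7  1.1] w 0.002
```

```bash
S='from h import *
st()'
python3 -m jog '[{"offset":[0.016,0,0.012],"rotation":[0,0,0],"fingers":-1},{"offset":[0,0,0],"rotation":[0,0,0],"fingers":-1}]' >/dev/null; python3 -c "$S
S=manip.camera('side')[110:260,190:340];cv2.imwrite('pics/a4.png',cv2.resize(S,None,fx=4,fy=4)[:,:,::-1])
for a in(.5,.6,.7):print(a,((proj('side',hp(a,.102))-[190,110])*4).round(),((proj('side',hp(a,.095))-[190,110])*4).round())"
```

```text
t 10.3 xi,eta,z rel pivot [41.8  0.9 92. ] F(x,y,z) [-0.   0.3 -0.5] w -0.002
0.5 [[227. 365.]] [[233. 373.]]
0.6 [[210. 376.]] [[218. 383.]]
0.7 [[195. 388.]] [[204. 394.]]
```

View pics/a4.png

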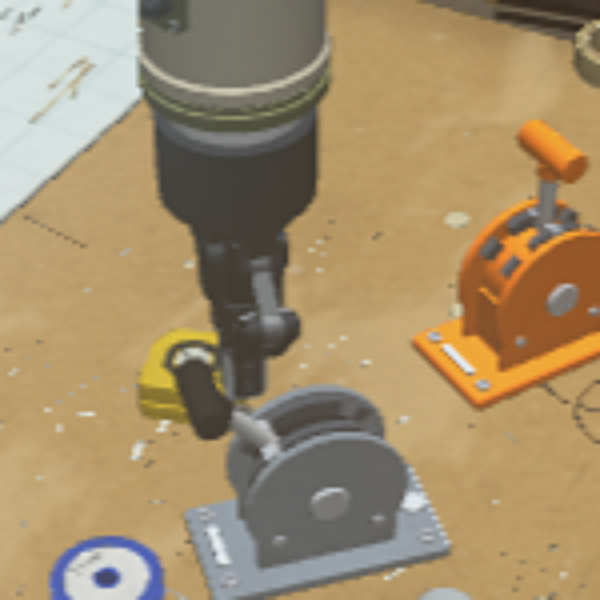

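The bar centre is at about (203,393), which looks like home near 0.7 rad, predicted at (204,394). I'll test by pushing a little further to see whether it is stopped.

```bash
S='from h import *
st()'
python3 -m jog '[{"offset":[0.012,0,0.01],"rotation":[0,0,0],"fingers":-1},{"offset":[0,0,0],"rotation":[0,0,0],"fingers":-1}]' >/dev/null; python3 -c "$S"
python3 -m jog '[{"offset":[0.012,0,0.01],"rotation":[0,0,0],"fingers":-1},{"offset":[0,0,0],"rotation":[0,0,0],"fingers":-1}]' >/dev/null; python3 -c "$S"
```

```text
t 10.6 xi,eta,z rel pivot [43.3  0.6 90.8] F(x,y,z) [-0.9  0.5  1.3] w -0.0
t 10.85 xi,eta,z rel pivot [44.4  0.4 89.5] F(x,y,z) [-6.5  1.6  7.2] w -0.0
```

```bash
S='from h import *
st()'
python3 -m jog '[{"offset":[0.012,0,0],"rotation":[0,0,0],"fingers":-1},{"offset":[0,0,0],"rotation":[0,0,0],"fingers":-1}]' >/dev/null; python3 -c "$S"
python3 -m jog '[{"offset":[0.01,0,0],"rotation":[0,0,0],"fingers":-1},{"offset":[0,0,0],"rotation":[0,0,0],"fingers":-1}]' >/dev/null; python3 -c "$S"
```

```text
t 11.1 xi,eta,z rel pivot [45.   0.3 89.3] F(x,y,z) [-11.4   2.6   8.9] w -0.002
t 11.35 xi,eta,z rel pivot [45.5  0.3 89. ] F(x,y,z) [-15.2   2.6  11.7] w -0.001
```

Force rises steadily with little travel, so the lever is stopped dead. I'll back off and check in both cameras with the arm well away.

```bash
python3 -m jog '[{"offset":[-0.1,0,0],"rotation":[0,0,0],"fingers":-1},{"offset":[-0.1,0,-0.2],"rotation":[0,0,0],"fingers":-1},{"offset":[0,0,-0.35],"rotation":[0,0,0],"fingers":-1},{"offset":[-0.35,0.13,0],"rotation":[0,0,0],"fingers":-1},{"offset":[-0.35,0.13,0],"rotation":[0,0,0],"fingers":-1},{"offset":[-0.35,0.13,0],"rotation":[0,0,0],"fingers":-1},{"offset":[-0.35,0.13,0],"rotation":[0,0,0],"fingers":-1},{"offset":[-0.35,0.13,0],"rotation":[0,0,0],"fingers":-1}]'
python3 - <<'E'
from h import *
st()
T=manip.camera('top')[180:280,195:285];S=manip.camera('side')[165:275,215:315]
T=cv2.resize(T,None,fx=4.4,fy=4.4,interpolation=2);S=cv2.resize(S,None,fx=4,fy=4,interpolation=2)
cv2.imwrite('pics/a5.png',np.hstack([T,S])[:,:,::-1])
for a in(.55,.6,.65,.7,.75):
  for r in(.095,.102):
    h=hp(a,r);e=[h,h+.022*Y,h-.022*Y]
    print(a,r,"top",((proj('top',h)-[195,180])*4.4).round(),"side c,+y,-y",((proj('side',e)-[215,165])*4+[396,0]).round().tolist())
E
```

```text
clock: 12.35
position: [0.4448, -0.1731, 0.2239]
ee_rot: [0.923, 0.385, 0.0, 0.001]
ft_force: [0.3, -1.1, 0.4]
grip_width: 0.002
t 12.35 xi,eta,z rel pivot [-246.   -97.1  171.9] F(x,y,z) [-0.5 -1.   0.4] w 0.002
0.55 0.095 top [[148. 117.]] side c,+y,-y [[522.0, 158.0], [533.0, 186.0], [511.0, 131.0]]
0.55 0.102 top [[143. 111.]] side c,+y,-y [[514.0, 150.0], [526.0, 179.0], [503.0, 123.0]]
0.6 0.095 top [[143. 112.]] side c,+y,-y [[514.0, 163.0], [525.0, 191.0], [503.0, 136.0]]
0.6 0.102 top [[137. 106.]] side c,+y,-y [[506.0, 156.0], [518.0, 184.0], [496.0, 129.0]]
0.65 0.095 top [[139. 108.]] side c,+y,-y [[507.0, 168.0], [518.0, 197.0], [496.0, 141.0]]
0.65 0.102 top [[133. 101.]] side c,+y,-y [[499.0, 162.0], [510.0, 190.0], [488.0, 135.0]]
0.7 0.095 top [[135. 103.]] side c,+y,-y [[500.0, 174.0], [511.0, 203.0], [490.0, 147.0]]
0.7 0.102 top [[128.  97.]] side c,+y,-y [[491.0, 168.0], [502.0, 197.0], [481.0, 141.0]]
0.75 0.095 top [[131.  99.]] side c,+y,-y [[494.0, 180.0], [505.0, 208.0], [483.0, 153.0]]
0.75 0.102 top [[124.  92.]] side c,+y,-y [[484.0, 175.0], [495.0, 203.0], [474.0, 147.0]]
```

View pics/a5.png

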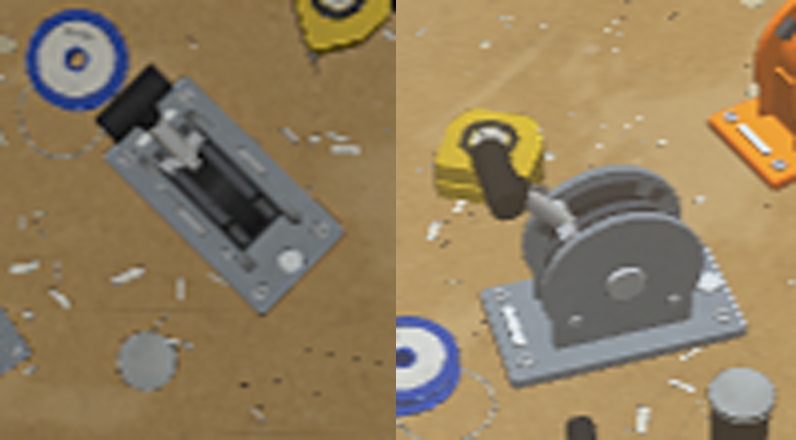

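The bar centres are at about (134,102) in the top crop and (498,178) in the side crop. Both fit 0.7 rad home, while a lever still on the land would sit about 13 px higher in the side crop. I'll quantify this with a blob fit, using the start picture (known home) as the reference.

```bash
python3 - <<'E'
from h import *
from scipy.optimize import least_squares
def cen(im,c,g):
    m=(im.max(2)<62).astype(np.uint8);n,l,s,q=cv2.connectedComponentsWithStats(m,connectivity=4)
    k=[i for i in range(1,n) if 40<s[i,4]<900];i=min(k,key=lambda i:np.hypot(*(q[i]-g)));return q[i],s[i]
ims=[{c:cv2.imread(f"pics/{c}0.png") for c in("top","side")},{c:manip.camera(c)[:,:,::-1] for c in("top","side")}]
for im,g,a0 in zip(ims,({"top":(258.5,236),"side":(291,195.5)},{"top":(225.5,203),"side":(240.5,209.5)}),(-.52,.7)):
    o={c:cen(im[c],c,g[c]) for c in im};print({c:(v[0].round(1),v[1]) for c,v in o.items()})
    f=lambda p:np.r_[proj("top",hp(*p)+0)[0]-o["top"][0],proj("side",hp(*p))[0]-o["side"][0]]
    s=least_squares(f,[a0,.095],x_scale=[1,.1]);print("angle,radius",s.x.round(4),"res",s.fun.round(1))
E
```

```text
{'top': (array([257.5, 234.8]), array([250, 225,  18,  20, 177], dtype=int32)), 'side': (array([331.9, 104.9]), array([315,  94,  35,  21, 300], dtype=int32))}
angle,radius [-0.2738  0.3019] res [ 12.4  11.8 -18.2  -1.1]
{'top': (array([225.3, 203.4]), array([217, 195,  17,  18, 153], dtype=int32)), 'side': (array([332. , 104.8]), array([315,  94,  35,  21, 293], dtype=int32))}
angle,radius [-0.1294  0.305 ] res [ 28.   26.6 -40.3  -3.3]
```

```bash
python3 - <<'E'
from h import *
from scipy.optimize import least_squares
def cen(im,g,t):
    m=(im.max(2)<t).astype(np.uint8);x,y=map(int,g);w=np.zeros_like(m);w[y-13:y+14,x-13:x+14]=m[y-13:y+14,x-13:x+14]
    n,l,s,q=cv2.connectedComponentsWithStats(w,connectivity=4);i=1+np.argmax(s[1:,4]);return q[i],s[i]
ims=[{c:cv2.imread(f"pics/{c}0.png") for c in("top","side")},{c:manip.camera(c)[:,:,::-1] for c in("top","side")}]
for t in(55,70):
  for im,g,a0 in zip(ims,({"top":(258.5,236),"side":(291,195.5)},{"top":(225.5,203),"side":(240.5,209.5)}),(-.52,.7)):
    o={c:cen(im[c],g[c],t) for c in im};print(t,{c:(v[0].round(1),v[1].tolist()) for c,v in o.items()})
    f=lambda p:np.r_[proj("top",hp(*p))[0]-o["top"][0],proj("side",hp(*p))[0]-o["side"][0]]
    s=least_squares(f,[a0,.095],x_scale=[1,.1]);print("angle,radius",s.x.round(4),"res",s.fun.round(1))
E
```

```text
Traceback (most recent call last):
ValueError: attempt to get argmax of an empty sequence
```

```bash
python3 - <<'E'
from h import *
from scipy.optimize import least_squares
def cen(im,g,t):
    m=(im.max(2)<t).astype(np.uint8);x,y=map(int,g);w=np.zeros_like(m);w[y-13:y+14,x-13:x+14]=m[y-13:y+14,x-13:x+14]
    n,l,s,q=cv2.connectedComponentsWithStats(w,connectivity=4);i=1+np.argmax(s[1:,4]);return q[i],s[i]
ims=[{c:cv2.imread(f"pics/{c}0.png") for c in("top","side")},{c:manip.camera(c)[:,:,::-1] for c in("top","side")}]
for t in(75,85):
  for im,g,a0 in zip(ims,({"top":(258.5,236),"side":(291,195.5)},{"top":(225.5,203),"side":(240.5,209.5)}),(-.52,.7)):
    o={c:cen(im[c],g[c],55 if c=="top" else t) for c in im};print(t,{c:(v[0].round(1),v[1].tolist()) for c,v in o.items()})
    f=lambda p:np.r_[proj("top",hp(*p))[0]-o["top"][0],proj("side",hp(*p))[0]-o["side"][0]]
    s=least_squares(f,[a0,.095],x_scale=[1,.1]);print("angle,radius",s.x.round(4),"res",s.fun.round(1))
E
```

```text
75 {'top': (array([257.6, 235.4]), [250, 227, 18, 18, 157]), 'side': (array([291.1, 199.7]), [285, 188, 14, 18, 79])}
angle,radius [-0.5958  0.0836] res [ 0.1  0.2 -0.2 -0. ]
75 {'top': (array([225.4, 203.4]), [217, 195, 17, 17, 151]), 'side': (array([241.8, 213.2]), [235, 204, 13, 16, 72])}
angle,radius [0.8    0.0859] res [ 0.6  0.5 -0.7 -0.1]
85 {'top': (array([257.6, 235.4]), [250, 227, 18, 18, 157]), 'side': (array([290.9, 196.3]), [285, 187, 14, 19, 174])}
angle,radius [-0.5361  0.0913] res [-0.   0.1 -0.  -0. ]
85 {'top': (array([225.4, 203.4]), [217, 195, 17, 17, 151]), 'side': (array([240.5, 209.5]), [233, 200, 15, 20, 176])}
angle,radius [0.7252 0.094 ] res [-0.  -0.1  0.1  0. ]
```

The image fit gives about 0.72 rad, with the radius consistent with home to only about ±3 mm. To be sure, I'll nudge the lever back lightly from the ON side. That frees the dog if it is binding, and a stop within the play proves the lever is locked both ways.

```bash
python3 -m jog '[{"offset":[0.38,-0.108,0],"rotation":[0,0,0],"fingers":-1},{"offset":[0.38,-0.108,0],"rotation":[0,0,0],"fingers":-1},{"offset":[0.38,-0.108,0],"rotation":[0,0,0],"fingers":-1},{"offset":[0.38,-0.108,0],"rotation":[0,0,0],"fingers":-1},{"offset":[0.38,-0.108,0],"rotation":[0,0,0],"fingers":-1},{"offset":[0.38,-0.108,0],"rotation":[0,0,0],"fingers":-1},{"offset":[0,0,0],"rotation":[0,0,0],"fingers":-1}]' >/dev/null
python3 -c "
from h import *
st()"
```

```text
t 13.62 xi,eta,z rel pivot [102.7   5.8 170.8] F(x,y,z) [-0.2 -0.4 -0.6] w 0.001
```

```bash
S='from h import *
st()'
python3 -m jog '[{"offset":[0,0.035,0.28],"rotation":[0,0,0],"fingers":-1},{"offset":[0,0,0.28],"rotation":[0,0,0],"fingers":-1},{"offset":[-0.05,0,0],"rotation":[0,0,0],"fingers":-1},{"offset":[0,0,0],"rotation":[0,0,0],"fingers":-1}]' >/dev/null; python3 -c "$S"
python3 -m jog '[{"offset":[-0.02,0,0],"rotation":[0,0,0],"fingers":-1},{"offset":[-0.02,0,0],"rotation":[0,0,0],"fingers":-1}]' >/dev/null; python3 -c "$S"
python3 -m jog '[{"offset":[-0.016,0,0],"rotation":[0,0,0],"fingers":-1},{"offset":[0,0,0],"rotation":[0,0,0],"fingers":-1}]' >/dev/null; python3 -c "$S"
```

```text
t 14.12 xi,eta,z rel pivot [90.4 -5.3 89.6] F(x,y,z) [ 0.3 -0.8  0.1] w 0.002
t 14.38 xi,eta,z rel pivot [84.8 -5.1 89.2] F(x,y,z) [-0.3 -0.   0.3] w -0.001
t 14.62 xi,eta,z rel pivot [83.6 -5.1 89.4] F(x,y,z) [5.4 0.3 4.8] w 0.003
```

```bash
S='from h import *
st()'
for i in 1; do python3 -m jog '[{"offset":[-0.014,0,-0.006],"rotation":[0,0,0],"fingers":-1},{"offset":[0,0,0],"rotation":[0,0,0],"fingers":-1}]' >/dev/null; python3 -c "$S"; done
python3 -m jog '[{"offset":[-0.014,0,-0.006],"rotation":[0,0,0],"fingers":-1},{"offset":[0,0,0],"rotation":[0,0,0],"fingers":-1}]' >/dev/null; python3 -c "$S"
```

```text
t 14.88 xi,eta,z rel pivot [82.  -5.  90.7] F(x,y,z) [ 7.1 -0.7  5.9] w -0.0
t 15.12 xi,eta,z rel pivot [80.4 -5.  91.9] F(x,y,z) [ 8.4 -0.9  7.8] w 0.004
```

```bash
S='from h import *
st()'
python3 -m jog '[{"offset":[-0.014,0,0],"rotation":[0,0,0],"fingers":-1},{"offset":[0,0,0],"rotation":[0,0,0],"fingers":-1}]' >/dev/null; python3 -c "$S"
python3 -m jog '[{"offset":[-0.014,0,0],"rotation":[0,0,0],"fingers":-1},{"offset":[0,0,0],"rotation":[0,0,0],"fingers":-1}]' >/dev/null; python3 -c "$S"
```

```text
t 15.38 xi,eta,z rel pivot [79.5 -4.9 92.5] F(x,y,z) [11.7 -1.3  7.1] w -0.001
t 15.62 xi,eta,z rel pivot [78.8 -4.9 93.1] F(x,y,z) [17.  -1.5  7.5] w -0.002
```

Force climbs to 17 N with hardly any movement, so the lever is locked both ways. I'll retreat and do the final check.

```bash
python3 -m jog '[{"offset":[0.12,0,0],"rotation":[0,0,0],"fingers":-1},{"offset":[0.05,0,-0.3],"rotation":[0,0,0],"fingers":-1},{"offset":[0,0,-0.38],"rotation":[0,0,0],"fingers":-1},{"offset":[-0.35,0.13,0],"rotation":[0,0,0],"fingers":0},{"offset":[-0.35,0.13,0],"rotation":[0,0,0],"fingers":0},{"offset":[-0.35,0.13,0],"rotation":[0,0,0],"fingers":0},{"offset":[-0.35,0.13,0],"rotation":[0,0,0],"fingers":0},{"offset":[-0.35,0.13,0],"rotation":[0,0,0],"fingers":0}]' >/dev/null
python3 -m jog '[{"offset":[-0.35,0.13,0],"rotation":[0,0,0],"fingers":0},{"offset":[-0.35,0.13,0],"rotation":[0,0,0],"fingers":0},{"offset":[0,0,0],"rotation":[0,0,0],"fingers":0}]' >/dev/null
python3 - <<'E'
from h import *
from scipy.optimize import least_squares
st()
def cen(im,g,t):
    m=(im.max(2)<t).astype(np.uint8);x,y=map(int,g);w=np.zeros_like(m);w[y-13:y+14,x-13:x+14]=m[y-13:y+14,x-13:x+14]
    n,l,s,q=cv2.connectedComponentsWithStats(w,connectivity=4);i=1+np.argmax(s[1:,4]);return q[i],s[i]
im={c:manip.camera(c)[:,:,::-1] for c in("top","side")}
o={c:cen(im[c],g,t) for c,g,t in(("top",(225.5,203),55),("side",(240.5,209.5),85))};print(o)
f=lambda p:np.r_[proj("top",hp(*p))[0]-o["top"][0],proj("side",hp(*p))[0]-o["side"][0]]
print(least_squares(f,[.7,.095],x_scale=[1,.1]).x)
T=cv2.resize(im["top"][180:280,195:285],None,fx=4.4,fy=4.4,interpolation=2);S=cv2.resize(im["side"][165:275,215:315],None,fx=4,fy=4,interpolation=2)
cv2.imwrite('pics/a6.png',np.hstack([T,S]))
E
```

```text
t 17.0 xi,eta,z rel pivot [-273.6 -142.6  191.3] F(x,y,z) [ 1.  -0.2  0.2] w 0.502
{'top': (array([225.40939597, 203.42281879]), array([217, 195,  17,  17, 149], dtype=int32)), 'side': (array([240.46927374, 209.39664804]), array([233, 200,  15,  20, 179], dtype=int32))}
[0.7235113 0.0940717]
```

View pics/a6.png

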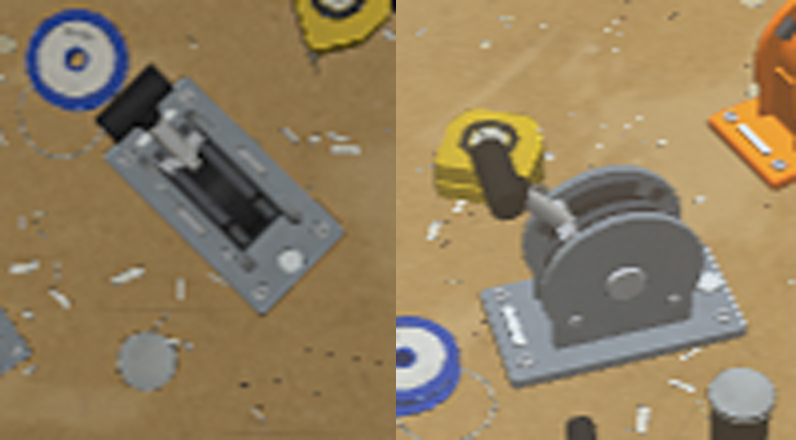

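The lever holds at the same pose (0.72 rad) after about 15 N each way, which fits being locked. The radius, though, is only known to about 3 mm. To be certain it is fully home, I'll press along the lever with the tool tilted to match. That gives a measured radius (contact should be at TCP radius of about 124 mm) and seats it if it isn't home.

```bash
python3 -m jog '[{"offset":[0.375,-0.13,0],"rotation":[0,0,0],"fingers":-1},{"offset":[0.375,-0.13,0],"rotation":[0,0,0],"fingers":-1},{"offset":[0.375,-0.13,0],"rotation":[0,0,0],"fingers":-1},{"offset":[0.375,-0.13,0],"rotation":[0,0,0],"fingers":-1},{"offset":[0.375,-0.13,0],"rotation":[0,0,0],"fingers":-1},{"offset":[0.375,-0.13,0],"rotation":[0,0,0],"fingers":-1},{"offset":[0.375,-0.13,0],"rotation":[0,0,0],"fingers":-1},{"offset":[0,0,0],"rotation":[0,0,0],"fingers":-1}]' >/dev/null
python3 -m jog '[{"offset":[0,0,0],"rotation":[0,-0.09,0],"fingers":-1},{"offset":[0,0,0],"rotation":[0,-0.09,0],"fingers":-1},{"offset":[0,0,0],"rotation":[0,-0.09,0],"fingers":-1},{"offset":[0,0,0],"rotation":[0,-0.09,0],"fingers":-1},{"offset":[0,0,0],"rotation":[0,0,0],"fingers":-1}]'
python3 -c "
from h import *
st();o,p,r=tgt();print(r.apply([0,0,1])@np.c_[X,Y,Z],togo(hp(.72,.140)))"
```

```text
clock: 18.73
position: [0.6338, 0.1486, 0.2139]
ee_rot: [0.875, 0.37, -0.292, 0.108]
ft_force: [-0.1, -0.6, -0.1]
grip_width: 0.002
t 18.73 xi,eta,z rel pivot [115.5  -4.9 161.9] F(x,y,z) [-0.5 -0.4 -0.1] w 0.002
[-0.59160593  0.0210567  -0.80595226] [ 0.099  -0.0224  0.3966]
```

```bash
S='from h import *
st();o,p,r=tgt();d=p-P;print("r,a",np.hypot(d@X,d[2]),np.arctan2(d@X,d[2]),"tilt",(r.apply([0,0,1])@np.c_[X,Y,Z]).round(3),"togo home contact",togo(hp(.72,.124)))'
python3 -m jog '[{"offset":[0.099,-0.022,0],"rotation":[0,-0.03,0],"fingers":-1},{"offset":[0,0,0.2],"rotation":[0,0,0],"fingers":-1},{"offset":[0,0,0.15],"rotation":[0,0,0],"fingers":-1},{"offset":[0,0,0],"rotation":[0,0,0],"fingers":-1}]' >/dev/null; python3 -c "$S"
```

```text
t 19.23 xi,eta,z rel pivot [ 86.   -1.8 114.1] F(x,y,z) [ 0.7 -0.2  1. ] w -0.0
r,a 0.14292707056393375 0.6459359774139031 tilt [-0.618  0.034 -0.785] togo home contact [ 0.064  -0.0065  0.1275]
```

```bash
S='from h import *
st();o,p,r=tgt();d=p-P;print("r,a",np.hypot(d@X,d[2]).round(4),np.arctan2(d@X,d[2]).round(3))'
python3 -m jog '[{"offset":[0.064,-0.006,0.06],"rotation":[0,0,0],"fingers":-1},{"offset":[0,0,0.03],"rotation":[0,0,0],"fingers":-1},{"offset":[0,0,0],"rotation":[0,0,0],"fingers":-1}]' >/dev/null; python3 -c "$S"
python3 -m jog '[{"offset":[0,0,0.02],"rotation":[0,0,0],"fingers":-1},{"offset":[0,0,0],"rotation":[0,0,0],"fingers":-1}]' >/dev/null; python3 -c "$S"
python3 -m jog '[{"offset":[0,0,0.014],"rotation":[0,0,0],"fingers":-1},{"offset":[0,0,0],"rotation":[0,0,0],"fingers":-1}]' >/dev/null; python3 -c "$S"
```

```text
t 19.6 xi,eta,z rel pivot [85.7 -0.7 96.3] F(x,y,z) [ 0.2  0.2 -0.1] w -0.001
r,a 0.1289 0.727
t 19.85 xi,eta,z rel pivot [83.7 -0.8 94.1] F(x,y,z) [-0.3  0.2 -0.4] w -0.001
r,a 0.1259 0.727
t 20.1 xi,eta,z rel pivot [83.3 -0.8 93.6] F(x,y,z) [ 4.6 -0.4  5.9] w 0.001
r,a 0.1253 0.728
```

```bash
S='from h import *
st();o,p,r=tgt();d=p-P;print("r,a",np.hypot(d@X,d[2]).round(4),np.arctan2(d@X,d[2]).round(3))'
python3 -m jog '[{"offset":[0,0,0.014],"rotation":[0,0,0],"fingers":-1},{"offset":[0,0,0],"rotation":[0,0,0],"fingers":-1}]' >/dev/null; python3 -c "$S"
python3 -m jog '[{"offset":[0,0,0.01],"rotation":[0,0,0],"fingers":-1},{"offset":[0,0,0],"rotation":[0,0,0],"fingers":-1}]' >/dev/null; python3 -c "$S"
```

```text
t 20.35 xi,eta,z rel pivot [83.2 -0.7 93.3] F(x,y,z) [10.1 -2.1 13.8] w -0.005
r,a 0.125 0.728
t 20.6 xi,eta,z rel pivot [83.2 -0.7 93.2] F(x,y,z) [14.6 -1.1 19. ] w 0.002
r,a 0.1249 0.729
```

There is a hard stop at TCP radius 125 mm, against about 124 expected when home and 131 on the land. It doesn't give under 24 N, so the handle is home. I'll back away along the lever and hand in.

```bash
python3 -m jog '[{"offset":[0,0,-0.2],"rotation":[0,0,0],"fingers":-1},{"offset":[0,0,-0.35],"rotation":[0,0,0],"fingers":-1},{"offset":[0,0,-0.2],"rotation":[0,0,0],"fingers":-1},{"offset":[0,0,0],"rotation":[0,0,0],"fingers":-1},{"offset":[0,0,0],"rotation":[0,0,0],"fingers":-1}]'
python3 - <<'E'
from h import *
st()
for c in("side",):
    manip.camera(c);print([([round(float(x)) for x in d["bbox"]],round(d["conf"],2)) for q in("handle","tape_measure_mid","reel_blue_mid","film_tub_mid") for d in manip.recognise(c,q)])
print(manip.hand_in())
E
```

```text
clock: 21.22
position: [0.6443, 0.1618, 0.2084]
ee_rot: [0.869, 0.367, -0.314, 0.107]
ft_force: [-0.8, -0.5, -1.1]
grip_width: 0.0
t 21.23 xi,eta,z rel pivot [132.3  -3.1 156.4] F(x,y,z) [-0.9  0.2 -1.1] w 0.0
[([320, 140, 338, 166], 0.76), ([235, 197, 256, 223], 0.69), ([290, 259, 310, 280], 0.57), ([254, 271, 266, 292], 0.56), ([223, 192, 252, 217], 0.64), ([201, 246, 234, 270], 0.84), ([291, 256, 308, 280], 0.71)]
the job is handed in; nothing more can be done
None
```

The large grey isolator is on: the lever leans about 0.72 rad to the ON side and the T-handle is dropped home in the on notch. The job was handed in at about 21 s of the 43 s allowed. The hand-in gives no verdict, so this rests on my own checks.

I pinched the T-handle and pulled it out about 11 mm. I then swung the lever past upright, let go, and pushed it on with shut fingers until it dropped in.

**Last checks**
- **Locked:** with about 15–17 N on the lever each way, the force rose and it gave only about 4–5 mm. Afterwards it stood at the same angle in the pictures.
- **Fully home:** pressing down along the lever met a hard stop at a TCP radius of 125 mm. About 124 mm was expected when home and 131 mm on the land, and it did not give under 24 N.
- **Bystanders:** the tape measure, reel and tub were found where they started, to within about 3 px.
- **Robot:** the gripper is clear, with a force reading of about 1 N.

**Disagreement:** the camera fit put the handle's radius at 94 mm now, but at 91 mm at the start, when it was known to be home at 95 mm. That is uncertain by about 3 mm, too coarse to confirm the 2 mm limit, so I relied on the press test. The press test read about 1 mm high, which is within the calibration.

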